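# Wind a recorder into its test dock with a loose crank

### The job

Bring the white recorder onto the test plug: first slide the bolt back out of its way as far as it goes, then fit the loose crank fully down on the fixture's square shaft and wind it clockwise (seen from above), round and round, until the feed reaches the end of its travel and the recorder is fully docked. Leave the crank seated on the shaft, and do not disturb the other things on the bench.

Things in the scene. Friction and masses are not known exactly. Their poses are not given: they have to be found in the camera images.
- fixture: Docking fixture, fixed to the bench: aluminium bed plate 225 (x) x 410 (y) x 12 mm; origin at bench height, 30 mm off the plate's middle (plate runs y -175 to 235 mm). 'Fixture x, y' below mean this frame. Two steel side guides along y: inner faces at x = +-87.5 mm, 12 thick, tops 42 mm over the bench. The recorder lies between them and is pushed to -y, onto the test plug.
- tower_top (a point): Middle of the top of the grey gear tower that carries the shaft: 90 (x) x 75 (y) mm, its top 82 mm over the bench, at fixture (-30, 192) mm. Fixed; axes as the fixture's.
- plug (a point): Middle of the top of the grey plug housing, 70 (x) x 40 (y) mm, 62 mm over the bench, at fixture (0, -106) mm; a steel tongue on its +y face enters the socket in the recorder's front. Fixed; axes as the fixture's.
- shaft_top (a point): Centre of the top of the upright steel square shaft, 121 mm over the bench. The square is 15 mm across with a stepped tip (upper 4 mm narrower: 12.5, then 10 mm) and stands 36 mm over a round collar of 44 mm diameter. The frame turns with the shaft: its x and y axes are square to the flats. It starts at any angle.
- shaft_foot (a point): On the shaft's axis, at the top of the collar, 85 mm over the bench: where the underside of the crank's hub rests when it is fully down. Turns with the shaft.
- shaft (a joint): Turn of the square shaft in rad, growing clockwise seen from above; starts between 0 and 3, end stop at 14.0 (2.2 turns). It stays where it is left; about 0.12 N m turns it, some 2 to 3 N at the crank's grip.
- feed (a joint): Travel in m of the steel pusher behind the recorder, driven by the shaft through a screw: 27 mm a turn, 0 to 0.060 (end stop: recorder docked). It moves only with the shaft. The recorder may begin up to about 30 mm in front of the pusher.
- bolt (a joint): Travel in m of the slide bolt: 0 = across the recorder's path, 0.045 = fully back, clear of it. It slides along the fixture's -x with about 3 N of friction and stays where it is left. Recorder is blocked by it until it is back by about 0.037.
- bolt_peg (a point): The bolt's upright steel peg, 16 mm diameter, from 58 to 115 mm over the bench; the point is on its axis at 90 mm, at fixture (-130, -62) mm with the bolt shut, 45 mm from the recorder's side. Push or pull it along the fixture's -x. The bar below it, 16 wide, top 58 mm high, slides between two cheeks 56 high at y = -46 and -78 (10 thick), x -110 to -130.
- recorder_mid (a point): Middle of the white recorder, a box 170 (x) x 140 (y) x 56 mm, 0.7 kg, loose on the bed between the guides (black screen and keys on top, top 68 mm over the bench, thin raised cover to 72). Axes as the fixture's. Docked, this point is at y = -15 mm in the fixture's frame; it begins at 18 to 26 mm.
- crank_hub (a point): Loose dark steel crank, 0.34 kg, standing on hub and foot; the point is the centre of its square hub, 36 x 36 mm, 60 tall. x points along the arm to the grip, z up. The flat arm (22 wide, 10 thick, its underside 20 mm over the hub's) reaches 86 mm from the hub's axis; below its end a foot of 20 mm diameter reaches down to the level of the hub's underside.
- crank_socket (a point): Centre of the crank hub's underside, 30 mm below crank_hub: mouth of the square socket, 17.6 mm wide, 38 deep, chamfered 3 mm, square to the hub's sides; it fits the shaft in any of four turns. Moves with the crank, axes as crank_hub.
- crank_knob (a point): Centre of the crank's upright black grip, a cylinder of 24 mm diameter and 56 mm tall that revolves freely on the arm's end: 75 mm from the hub's axis, from 33 to 89 mm over the hub's underside (point at 61 mm). Its own axes spin with it.
- paper_roll: Bystander: roll of recorder paper standing upright, 52 mm diameter, 80 mm tall; origin at its underside.
- carton: Bystander: cardboard carton 85 x 60 x 50 mm; origin at its underside.
- cleaner: Bystander: bottle, 54 mm diameter, 115 mm tall; origin at its underside.
- screwdriver: Bystander: screwdriver, 170 mm long, lying along its x; origin at its underside.
There are look-alikes about, which are no part of the job. There is more than one size of the part that bears crank_hub; the job needs the smallest.

How it is judged:
By the outcome, as a careful person would: the job done as asked, in the order asked, and still so for the second after the job is handed in, with the robot touching nothing.
It also fails if it takes over 70 s, if anything falls off the work surface, if the arm or the gripper's body presses on something with over 40 N, if the wrist force passes 120 N, or if a joint passes its speed limit or range.

### The arm

A 7-joint arm with a two-finger parallel gripper is mounted at the origin on the work surface. World frame = base frame: x ahead of the robot, y to its left, z up, the work surface at z = 0. Lengths are in m, angles in degrees, forces in N, time in s.
With the tool pointing down it reaches from about 0.425 to 0.875 m from the base axis. Payload 4.7 kg.
Tool frame: the origin (TCP) lies on the centre line of the jaws, within the pads' length; the fingertips stand env.nose_length ahead of it and the grasp point (between the pads) lies 8 mm behind it (env.nose_length is the distance from the TCP to the fingertips, in m); y points along the fingers, z is the direction in which the jaws open and shut, and the axes are right-handed (so a half turn about y gives the same grasp; the last joint's range is limited). The gripper opens to 87 mm and grips with 3 to 60 N. Pads are 19 mm wide; open, the fingers measure 117 mm over their backs; the gripper's body (75 mm by 190 mm) begins 51 mm behind the grasp point.
Start: joints at [69.448, 18.392, -4.016, 83.108, 1.295, 78.541, -3.26], TCP at [0.237, -0.605, 0.234] pointing down, gripper open.
Joint ranges: [-163.93, 163.93], [-17.29, 119.83], [-79.2, 71.16], [3.27, 140.29], [-89.18, 269.18], [5.43, 117.66], [-154.24, 154.24]. Speed limits (degrees/s): [147.25, 147.25, 180, 180, 180, 180, 180].

### API

Orientations are given as [roll, pitch, yaw] about the fixed x, y, z axes, in that order (R = Rz(yaw) Ry(pitch) Rx(roll)).
In Python, from cell import env, read_camera, camera_info, job, models gives the robot as it stands.
- The arm moves only by the tool move_arm, never from a script. Its argument "moves" is a list of rows, each a list of 6 numbers: the shift along the tool's x, y, z in mm, then the turn, a rotation vector about the tool's x, y, z in degrees. In form: [[x, y, z, ax, ay, az], ...]. A call has 1 to 20 rows; each row is the pose to reach, as a shift and turn from the pose commanded when the call began, along the tool's axes at that moment; what a row does not reach only later rows make up. A row lasts 1/12 s, in which the tool goes at most 41.7 mm and 7.16 degrees, less where a joint would pass 70% of its speed; a pose out of reach is approached as far as the arm can. A call with a gripper value outside its range is refused whole. "claw" is the finger opening in mm, from 0 to 87, set as the call begins (left out, the last holds). The fingers move at their own pace and stop on an object; "newtons" is the grip in N (left out, the last holds). Time passes only in rows, so rows that repeat a pose let the fingers close. It gives the time, the measured TCP pose, the force and the opening at its end, in the units of the state.
- env.get_obs(): the state, without advancing time (a new reading comes with each control period).
- read_camera(name): name is "scene" or "top" or "wrist"; returns (picture, depth): 480x640x3 uint8, red, green, blue; 480x640 float32, m along the optical axis (not along the pixel's ray), 0 where there is no reading.
- camera_info(name): a dict with "fx", "fy", "cx", "cy" (pixels), "R" (3x3) and "t" (3): a world point X has camera coordinates R X + t. Camera axes: x right, y down, z forward; pixel columns grow to the right and rows downward; lengths in m; the calibration is good to about 2 mm. A picture is of the moment at which its call begins: read the wrist's pose just before it. camera_info takes no time and is no camera call; for the wrist camera it gives the pose at the moment of the call.
- job.sign_off(): hands the job in, once; it reports no verdict.
Trained networks look in the newest picture that a camera, given by its name, has taken for a name from the list of things; names that differ only in an ending like _2 or _b are one class to them, and where a whole thing is asked for, a point or a joint stands for the part that bears it (a point fixed in the world has none). Each returns a list of dicts, best first, with "score" (0 to 1); they miss things now and then, are a little off and sometimes report something else, mostly with a low value. They report only what shows in the picture. A call takes as long as a camera call. They do not tell look-alikes from the thing itself.
- models.spot_in(target, camera): "point" ([x, y, z] in m, in world coordinates, good to about 4 mm: the middle of the surface that is visible of it).
- models.cut_out(target, camera): "mask" (480x640 bool, what is visible of it).
The state is a dict: "time_s": time; "qpos": joint angles; "joint_velocities": joint speeds; "effort": joint torques, N m; "tool_pos": TCP position; "tool_rot": TCP orientation; "force": force on the tool from outside, world axes, zero at the start; "wrist_torque": the same for the moment, N m; "grip_width": finger opening in m.
Only numpy, scipy, OpenCV 4.12 (cv2) and the standard library are available. Lean on these libraries where they do the work, as an engineer would, in place of code of your own. Each camera call takes 0.05 s, during which the arm holds its last target.

## Working session

There is one attempt and no reset: what is moved stays moved. The work goes in short steps, Python scripts to look and compute and a tool call to move; the robot and the scene stay as the last step left them, time stands still between calls to the robot, and variables do not carry over. Pictures are saved under pics/ and viewed, and the job is handed in when it is done.

Besides the shell and the picture viewer there is one more tool, called in YAML: its name, and indented under it one key for each argument. move_arm: Moves the arm, as the interface text tells. Its arguments: {"type":"object","properties":{"moves":{"type":"array","items":{"type":"array","items":{"type":"number"}}},"claw":{"type":"number"},"newtons":{"type":"number"}},"required":["moves"]}

```bash
ls; mkdir -p pics; python3 - <<'E'
from cell import env, read_camera, camera_info, job, models
import cv2,numpy as np
o=env.get_obs();print(o, env.nose_length)
for n in("scene","top"):
    p,d=read_camera(n);cv2.imwrite(f"pics/{n}0.png",p[:,:,::-1]);c=camera_info(n);print(n,c)
E
```

```text
pics
{'time_s': 0.0, 'qpos': array([69.44777009, 18.43957504, -4.01595303, 83.17526889,  1.29706366,
       78.54094517, -3.2616486 ]), 'joint_velocities': array([ 0.06895699,  0.01454342, -0.0103391 ,  0.15658631, -0.04924806,
       -0.04446003, -0.04350465]), 'effort': array([-2.42066799e-04, -4.91288888e+01, -4.04183641e-01, -3.12529814e+01,
       -6.39472157e-02,  4.35701001e-02,  1.78564374e-04]), 'tool_pos': array([ 0.23649859, -0.60487234,  0.23245251]), 'tool_rot': array([-9.01104276e+01, -7.67250450e-03, -1.58638842e+02]), 'force': array([-0.94743169,  0.61555533,  0.25489886]), 'wrist_torque': array([-0.04125832,  0.01767086, -0.00730816]), 'grip_width': 0.0871634655431388} 0.011
scene {'fx': 461.0844905089237, 'fy': 461.0844905089237, 'cx': 315.9214223879826, 'cy': 232.1315946868332, 'R': array([[-0.89968937,  0.43645965, -0.007875  ],
       [ 0.36643671,  0.74529869, -0.55700449],
       [-0.23724076, -0.50401671, -0.83047214]]), 't': array([ 0.41436921, -0.14030497,  1.18495336])}
top {'fx': 590.9619024529076, 'fy': 590.9619024529076, 'cx': 310.5867452595429, 'cy': 230.07798067163523, 'R': array([[-0.00799596, -0.99991798, -0.01000464],
       [-0.99654278,  0.00879556, -0.08261433],
       [ 0.08269555,  0.00930947, -0.99653137]]), 't': array([0.07763124, 0.47571937, 1.27966033])}
```

View pics/scene0.png

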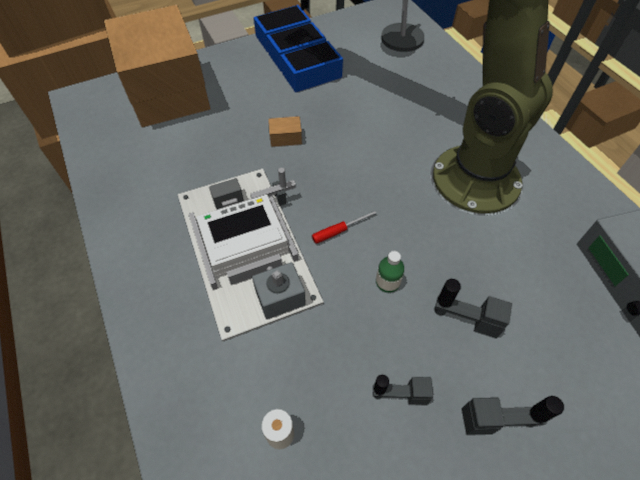

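View pics/top0.png

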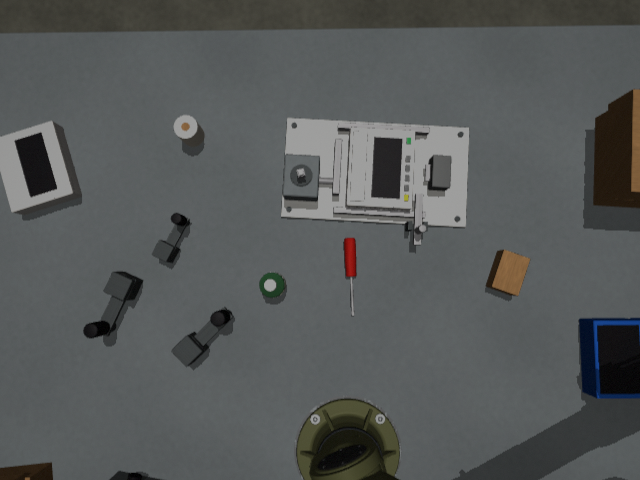

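```bash
python3 - <<'E'
from cell import env, read_camera, camera_info, job, models
for cam in("top","scene"):
  for n in("crank_hub","crank_knob","bolt_peg","shaft_top","tower_top","plug","recorder_mid","fixture","paper_roll","carton","cleaner","screwdriver"):
    print(cam,n,[(x['point'].round(4) if hasattr(x['point'],'round') else x['point'],round(float(x['score']),2)) for x in models.spot_in(n,cam)])
print(env.get_obs()['time_s'])
E
```

```text
top crank_hub [([0.4534, 0.371, 0.0584], 0.9), ([0.3316, 0.5018, 0.0735], 0.8), ([0.2431, 0.3125, 0.0837], 0.67)]
top crank_knob [([0.2746, 0.5106, 0.1096], 0.91), ([0.4978, 0.3546, 0.0876], 0.64), ([0.2911, 0.2539, 0.1144], 0.61)]
top bolt_peg [([0.4905, -0.1516, 0.0576], 0.71)]
top shaft_top [([0.5886, 0.0922, 0.0842], 0.79)]
top tower_top [([0.5915, -0.0444, 0.008], 0.6)]
top plug [([0.5933, -0.0405, 0.0145], 0.85)]
top recorder_mid [([0.6077, -0.0763, 0.0698], 0.92)]
top fixture [([0.5899, -0.0414, 0.015], 0.6)]
top paper_roll [([0.6916, 0.333, 0.0783], 0.91)]
top carton [([0.3799, -0.3421, 0.0537], 0.72), ([0.3531, 0.1553, 0.0785], 0.6), ([0.6029, -0.0744, 0.0732], 0.36)]
top cleaner [([0.3536, 0.1562, 0.0798], 0.78)]
top screwdriver [([0.4105, -0.0137, 0.0215], 0.55)]
scene crank_hub [([0.3459, 0.5018, 0.0738], 0.81), ([0.2509, 0.3188, 0.061], 0.78), ([0.4517, 0.374, 0.0523], 0.7), ([0.4152, -0.0106, 0.0236], 0.53)]
scene crank_knob [([0.3008, 0.2677, 0.1001], 0.84), ([0.2789, 0.5216, 0.1078], 0.66), ([0.5053, 0.3581, 0.0882], 0.48), ([0.5925, 0.1018, 0.0834], 0.31)]
scene bolt_peg [([0.4781, -0.1484, 0.0532], 0.94)]
scene shaft_top [([0.5873, 0.1044, 0.0808], 0.92)]
scene tower_top [([0.6184, 0.0288, 0.0096], 0.77)]
scene plug [([0.6227, 0.0261, 0.0129], 0.74)]
scene recorder_mid [([0.6115, -0.0578, 0.066], 0.8)]
scene fixture [([0.6196, 0.0274, 0.0093], 0.77)]
scene paper_roll [([0.6989, 0.3501, 0.0824], 0.88), ([0.4805, -0.1497, 0.0611], 0.37)]
scene carton [([0.3869, -0.3323, 0.0497], 0.92)]
scene cleaner []
scene screwdriver [([0.4098, -0.0081, 0.0197], 0.66)]
1.3
```

```bash
cat > h.py <<'E'
from cell import env, read_camera, camera_info, job, models
import cv2,numpy as np
np.set_printoptions(precision=4,suppress=True)
def cloud(n,save=None):
    c=camera_info(n);p,d=read_camera(n)
    if save: cv2.imwrite(f"pics/{save}.png",p[:,:,::-1])
    v,u=np.mgrid[:480,:640]
    X=np.stack([(u-c['cx'])/c['fx']*d,(v-c['cy'])/c['fy']*d,d],-1)
    W=(X-c['t'])@c['R']
    W[d==0]=np.nan
    return p,W,c
def sel(W,x0,x1,y0,y1,z0,z1):
    return (W[...,0]>x0)&(W[...,0]<x1)&(W[...,1]>y0)&(W[...,1]<y1)&(W[...,2]>z0)&(W[...,2]<z1)
def rect(P):
    r=cv2.minAreaRect((P[:,:2]*1000).astype(np.float32));return r
def proj(c,X):
    q=c['R']@np.asarray(X)+c['t'];return c['fx']*q[0]/q[2]+c['cx'],c['fy']*q[1]/q[2]+c['cy']
E
python3 - <<'E'
from h import *
for n in("top","scene"):
    p,W,c=cloud(n)
    def rep(name,*b):
        P=W[sel(W,*b)]
        if len(P): 
            m,s,a=rect(P);print(n,name,len(P),'med',np.median(P,0),'rect',np.round(m,1),np.round(s,1),round(a,2))
    rep('table',.2,.8,-.5,.5,-.02,.006)
    rep('plate',.4,.8,-.3,.2,.007,.02)
    rep('tower',.45,.8,0.04,.2,.075,.084)
    rep('collar',.5,.7,0.04,.2,.084,.09)
    rep('shaft',.5,.7,0.04,.2,.112,.128)
    rep('plug',.5,.75,-.25,-.14,.055,.066)
    rep('peg',.4,.55,-.25,-.1,.105,.12)
    rep('peg2',.4,.55,-.25,-.1,.065,.12)
    rep('hub',.4,.49,.33,.42,.055,.064)
    rep('arm',.4,.54,.3,.42,.025,.034)
    rep('knob',.44,.54,.32,.40,.083,.094)
    rep('cleaner',.3,.4,.1,.2,.03,.15)
    rep('rec',.5,.75,-.25,.05,.062,.08)
E
```

```text
top table 93960 med [ 0.4538  0.03   -0.0001] rect [500.  -0.] [1000.  600.] 90.0
top plate 8581 med [ 0.61   -0.0894  0.0121] rect [597.9 -52. ] [496.6 394. ] 89.51
top tower 1031 med [0.5843 0.0926 0.0813] rect [586.7  92.8] [74.9 90.5] 86.15
top collar 366 med [0.5832 0.0904 0.0854] rect [585.9  92.7] [72.2 83.7] 85.93
top shaft 58 med [0.586  0.0934 0.1186] rect [586.6  92.9] [15.7 14.6] 12.57
top plug 787 med [ 0.5879 -0.1986  0.0613] rect [ 593.  -184.2] [183.6  87.2] 0.37
top peg 51 med [ 0.4688 -0.1535  0.115 ] rect [ 469.9 -153.3] [13.8 14.3] 78.35
top peg2 359 med [ 0.53   -0.1272  0.0695] rect [ 505.7 -128.4] [96.8 47.8] 12.54
top hub 262 med [0.4312 0.3892 0.0595] rect [454.4 378.3] [36.8 87.5] 64.42
top arm 238 med [0.4672 0.3699 0.0295] rect [459.5 372.3] [ 27.8 102. ] 68.65
top knob 98 med [0.4983 0.3543 0.0882] rect [497.6 355. ] [22.  22.4] 78.55
top cleaner 538 med [0.3576 0.1532 0.0824] rect [357.  155.9] [51.  53.3] 0.73
top rec 5407 med [ 0.602  -0.0811  0.0689] rect [ 595.6 -115.5] [220.7 182.9] 84.82
scene table 78864 med [ 0.488   0.1961 -0.0017] rect [500.   
[... 299 characters left out ...]
5 0.1173] rect [593.1  94.9] [14.5 16.1] 17.53
scene plug 562 med [ 0.5978 -0.1944  0.06  ] rect [ 595.5 -183.5] [ 86.7 190.4] 89.42
scene peg 42 med [ 0.4768 -0.1491  0.1123] rect [ 475.6 -150.4] [16.1 13.8] 63.4
scene peg2 244 med [ 0.5251 -0.1366  0.0688] rect [ 509.8 -127.7] [91.6 42.3] 15.55
scene hub 397 med [0.4382 0.3928 0.0583] rect [437.3 392.1] [36.6 36.6] 63.3
scene arm 352 med [0.4714 0.3741 0.0284] rect [467.3 375.8] [ 36.6 102.7] 61.29
scene knob 139 med [0.5044 0.3581 0.0873] rect [504.3 357.6] [22.  21.8] 18.6
scene cleaner 741 med [0.3728 0.1691 0.0759] rect [366.8 162.6] [47.1 53.5] 52.12
scene rec 4063 med [ 0.6128 -0.0705  0.0675] rect [ 608.3 -112.8] [219.4 169.9] 86.28
```

```bash
python3 -c "
import cv2
a=cv2.imread('pics/top0.png')
b=cv2.resize(a[100:250,270:480],None,fx=3.8,fy=3.8,interpolation=2);cv2.imwrite('pics/topz.png',b)"
```

```text
(no output)
```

View pics/topz.png

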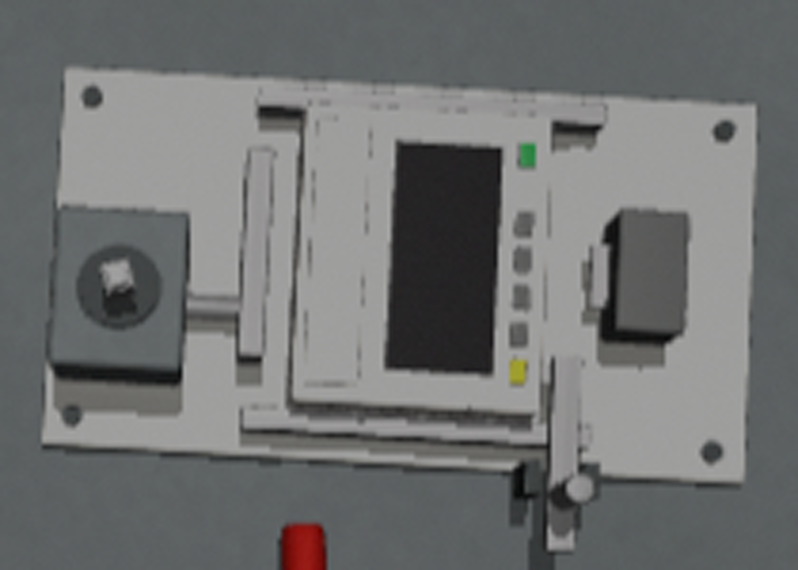

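```bash
cat >> h.py <<'E'
from scipy.spatial.transform import Rotation as Ro
def Rt(a): return Ro.from_euler('xyz',a,degrees=True)
def goal(pos,yaw,cmdpos=None,cmdrot=None):
    o=env.get_obs()
    p=o['tool_pos'] if cmdpos is None else np.array(cmdpos)
    R=Rt(o['tool_rot'] if cmdrot is None else cmdrot)
    T=Rt([-90,0,yaw])
    s=R.inv().apply(np.array(pos)-p)*1000
    r=(R.inv()*T).as_rotvec(degrees=True)
    print('shift',s.round(1),'rot',r.round(2),'rows',np.linalg.norm(s)/41.7,np.linalg.norm(r)/7.16)
def st():
    o=env.get_obs();print('t',round(o['time_s'],2),'pos',o['tool_pos'],'rot',o['tool_rot'],'F',o['force'],'w',round(o['grip_width'],4),'q',o['qpos'].round(1))
E
python3 -c "
from h import *
goal([.474,-.152,.25],-93.8)"
```

```text
shift [-386.1  -16.4 -335.8] rot [ -0.   -64.84   0.  ] rows 12.27755140823092 9.055841904449803
```

move_arm:
  moves:
    - [-30, -1, -26, 0, -5, 0]
    - [-60, -3, -52, 0, -10, 0]
    - [-90, -4, -78, 0, -15, 0]
    - [-120, -5, -104, 0, -20, 0]
    - [-150, -6, -130, 0, -25, 0]
    - [-180, -8, -156, 0, -31, 0]
    - [-210, -9, -182, 0, -36, 0]
    - [-240, -10, -208, 0, -41, 0]
    - [-270, -11, -234, 0, -46, 0]
    - [-300, -13, -260, 0, -51, 0]
    - [-330, -14, -286, 0, -56, 0]
    - [-360, -15, -312, 0, -61, 0]
    - [-380, -16, -330, 0, -64, 0]
    - [-386, -16, -336, 0, -64.8, 0]
    - [-386, -16, -336, 0, -64.8, 0]
    - [-386, -16, -336, 0, -64.8, 0]
  claw: 50

```text
time_s: 2.73
tool_pos: [0.4735, -0.1527, 0.2495]
tool_rot: [-90.0, -0.1, -93.9]
force: [0.1, -0.3, -0.5]
grip_width: 0.0498
```

```bash
python3 - <<'E'
from h import *
st()
p,W,c=cloud("wrist","w1")
print(c)
P=W[sel(W,.4,.55,-.25,-.1,.108,.12)];print(len(P),rect(P),np.median(P,0))
E
```

```text
t 2.73 pos [ 0.4735 -0.1527  0.2495] rot [-90.0209  -0.0582 -93.8893] F [ 0.1123 -0.3376 -0.4527] w 0.0498 q [ 45.1   0.5 -30.3 101.9   0.3  77.6  10.9]
{'fx': 366.0515355266646, 'fy': 366.0515355266646, 'cx': 315.3257258993803, 'cy': 242.7970458913047, 'R': array([[ 0.9977, -0.0678, -0.0018],
       [-0.0649, -0.9626,  0.2632],
       [-0.0195, -0.2624, -0.9647]]), 't': array([-0.482 , -0.1538,  0.3737])}
306 ((470.80889892578125, -153.82618713378906), (15.252015113830566, 14.930850982666016), 11.720808982849121) [ 0.4709 -0.1533  0.1143]
```

View pics/w1.png

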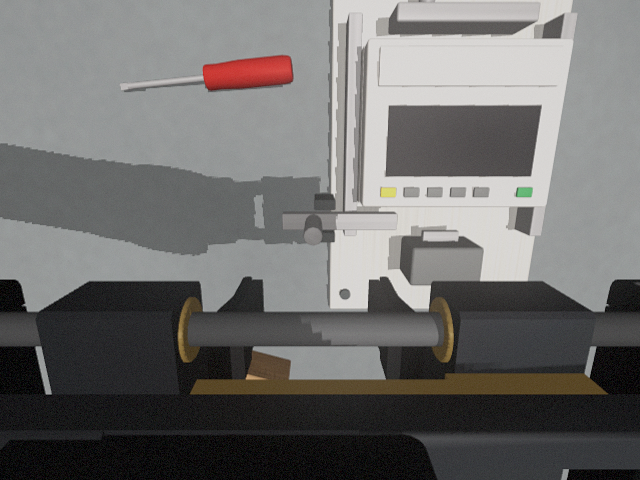

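move_arm:
  moves:
    - [1, 30, -3, 0, 0, 0]
    - [1, 70, -3, 0, 0, 0]
    - [1, 110, -3, 0, 0, 0]
    - [1, 140, -3, 0, 0, 0]
    - [1, 155, -3, 0, 0, 0]
    - [1, 155, -3, 0, 0, 0]
    - [1, 155, -3, 0, 0, 0]

```text
time_s: 3.37
tool_pos: [0.4697, -0.1543, 0.094]
tool_rot: [-90.1, 0.0, -94.0]
force: [0.3, -0.5, -0.1]
grip_width: 0.0499
```

move_arm:
  moves:
    - [0, 0, 0, 0, 0, 0]
    - [0, 0, 0, 0, 0, 0]
    - [0, 0, 0, 0, 0, 0]
    - [0, 0, 0, 0, 0, 0]
    - [0, 0, 0, 0, 0, 0]
    - [0, 0, 0, 0, 0, 0]
  claw: 5
  newtons: 15

```text
time_s: 3.87
tool_pos: [0.471, -0.1528, 0.095]
tool_rot: [-90.0, -0.0, -93.8]
force: [-0.3, -0.2, 0.9]
grip_width: 0.0181
```

move_arm:
  moves:
    - [0, 0, -4, 0, 0, 0]
    - [0, 0, -9, 0, 0, 0]
    - [0, 0, -14, 0, 0, 0]
    - [0, 0, -19, 0, 0, 0]
    - [0, 0, -24, 0, 0, 0]
    - [0, 0, -29, 0, 0, 0]
    - [0, 0, -34, 0, 0, 0]
    - [0, 0, -39, 0, 0, 0]
    - [0, 0, -43, 0, 0, 0]
    - [0, 0, -45, 0, 0, 0]
    - [0, 0, -46, 0, 0, 0]
    - [0, 0, -47, 0, 0, 0]
    - [0, 0, -47, 0, 0, 0]

```text
time_s: 4.95
tool_pos: [0.4267, -0.1497, 0.0949]
tool_rot: [-89.6, -0.0, -93.8]
force: [10.4, -0.9, -4.8]
grip_width: 0.0155
```

move_arm:
  moves:
    - [0, 0, 0.5, 0, 0, 0]
    - [0, 0, 1, 0, 0, 0]
    - [0, 0, 2, 0, 0, 0]
    - [0, -20, 2, 0, 0, 0]
    - [0, -55, 2, 0, 0, 0]
    - [0, -95, 2, 0, 0, 0]
    - [0, -135, 2, 0, 0, 0]
    - [0, -165, 2, 0, 0, 0]
    - [0, -175, 2, 0, 0, 0]
  claw: 50

```text
time_s: 5.7
tool_pos: [0.4268, -0.1502, 0.2739]
tool_rot: [-89.8, -0.2, -93.9]
force: [0.6, 0.3, 1.1]
grip_width: 0.0498
```

```bash
python3 - <<'E'
from h import *
st()
goal([.587,.093,.28],-81)
goal([.587,.093,.28],-93.8)
E
```

```text
t 5.7 pos [ 0.4268 -0.1502  0.2739] rot [-89.7501  -0.1579 -93.8586] F [0.5888 0.29   1.0952] w 0.0498 q [ 47.4  -6.7 -28.6 105.2  -3.2  80.4  15.6]
shift [-253.4   -6.2  143.5] rot [ -0.23 -12.86   0.19] rows 6.984415165428718 1.7963210673702332
shift [-253.4   -6.2  143.5] rot [-0.25 -0.06  0.16] rows 6.984415165428718 0.04208456902788638
```

move_arm:
  moves:
    - [-20, -1, 12, 0, -1, 0]
    - [-55, -2, 32, 0, -3, 0]
    - [-90, -3, 51, 0, -5, 0]
    - [-125, -4, 71, 0, -7, 0]
    - [-160, -5, 91, 0, -9, 0]
    - [-195, -6, 111, 0, -11, 0]
    - [-230, -6, 131, 0, -12, 0]
    - [-248, -6, 140, 0, -13, 0]
    - [-253, -6, 143, 0, -13, 0]
    - [-253, -6, 143, 0, -13, 0]
    - [-253, -6, 143, 0, -13, 0]

```text
time_s: 6.62
tool_pos: [0.5846, 0.0918, 0.2743]
tool_rot: [-90.2, -0.1, -80.9]
force: [-0.9, 0.1, 0.1]
grip_width: 0.0504
```

```bash
python3 - <<'E'
from h import *
st()
p,W,c=cloud("wrist","w2")
P=W[sel(W,.5,.7,.03,.17,.118,.13)];print('tip',len(P),rect(P),np.median(P,0))
P=W[sel(W,.5,.7,.03,.17,.112,.1185)];print('shoulder',len(P),rect(P),np.median(P,0))
P=W[sel(W,.5,.7,.03,.17,.112,.13)];print('all',len(P),rect(P),np.median(P,0))
P=W[sel(W,.5,.7,.03,.17,.0835,.088)];print('collar',len(P),rect(P),np.median(P,0), cv2.minEnclosingCircle((P[:,:2]*1000).astype(np.float32)))
P=W[sel(W,.5,.7,.03,.17,.079,.0835)];print('tower',len(P),rect(P),np.median(P,0))
u,v=map(int,proj(c,[.587,.093,.1]))
print(u,v)
cv2.imwrite('pics/w2z.png',cv2.resize(p[max(v-70,0):v+70,u-90:u+90,::-1],None,fx=4,fy=4,interpolation=2))
p,W,c=cloud("top","t2")
P=W[sel(W,.36,.5,-.25,-.1,.105,.12)];print('peg',len(P),rect(P),np.median(P,0))
goal([.431,.39,.27],-27.7)
E
```

```text
t 6.62 pos [0.5846 0.0918 0.2743] rot [-90.1786  -0.0582 -80.8902] F [-0.868   0.0749  0.1065] w 0.0504 q [ 25.9  15.1 -45.   86.9  10.7  82.7 -10.4]
tip 192 ((587.9911499023438, 93.24347686767578), (12.045699119567871, 12.544400215148926), 9.19396686553955) [0.588  0.0933 0.1201]
shoulder 134 ((587.9729614257812, 93.09967803955078), (14.882752418518066, 15.546956062316895), 13.673869132995605) [0.5874 0.0973 0.1168]
all 312 ((587.9729614257812, 93.09967803955078), (14.882752418518066, 15.546956062316895), 13.673869132995605) [0.5877 0.0943 0.1189]
collar 1147 ((581.2428588867188, 91.49136352539062), (55.35511779785156, 57.33748245239258), 83.3838119506836) [0.5866 0.0961 0.0846] ((580.5799560546875, 97.66315460205078), 34.82546615600586)
tower 5366 ((587.833984375, 93.23637390136719), (74.05683898925781, 89.14827728271484), 86.07585144042969) [0.5866 0.0969 0.0814]
319 222
peg 51 ((425.0052490234375, -150.56100463867188), (13.763480186462402, 14.420162200927734), 88.548828125) [ 0.4259 -0.1507  0.114 ]
shift [-319.6    4.7 -105.3] rot [  0.13 -53.31   0.06] rows 8.069723637284923 7.445973043767879
```

View pics/w2z.png

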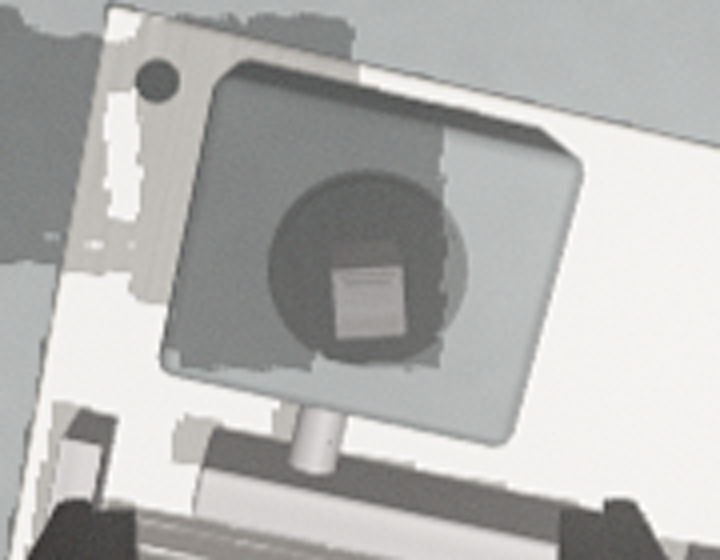

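View pics/t2.png

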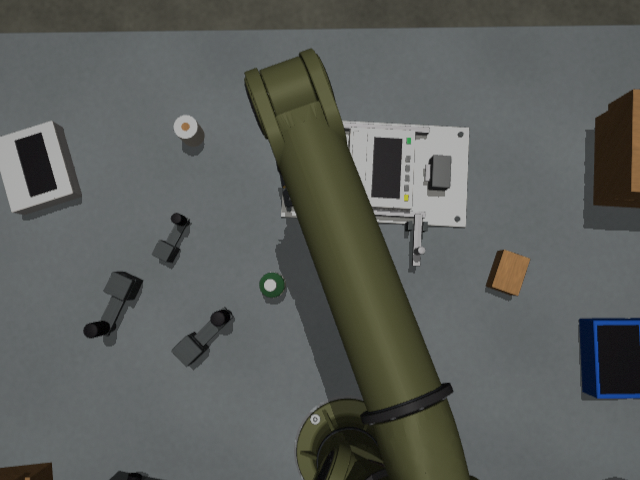

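move_arm:
  moves:
    - [-20, 0, -7, 0, -4, 0]
    - [-55, 0, -18, 0, -9, 0]
    - [-90, 0, -30, 0, -15, 0]
    - [-125, 0, -41, 0, -21, 0]
    - [-160, 0, -53, 0, -27, 0]
    - [-195, 0, -64, 0, -33, 0]
    - [-230, 0, -76, 0, -39, 0]
    - [-265, 0, -87, 0, -45, 0]
    - [-295, 0, -97, 0, -50, 0]
    - [-314, 0, -103, 0, -53, 0]
    - [-320, 0, -105, 0, -53.3, 0]
    - [-320, 0, -105, 0, -53.3, 0]
    - [-320, 0, -105, 0, -53.3, 0]
  claw: 70

```text
time_s: 7.8
tool_pos: [0.4322, 0.3904, 0.2753]
tool_rot: [-90.1, -0.1, -27.7]
force: [1.3, -0.1, -0.1]
grip_width: 0.0701
```

```bash
python3 - <<'E'
from h import *
st()
p,W,c=cloud("wrist","w3")
P=W[sel(W,.40,.465,.355,.43,.052,.066)];print('hub',len(P),rect(P),np.median(P,0))
P=W[sel(W,.46,.54,.32,.39,.08,.096)];print('knob',len(P),rect(P),np.median(P,0))
P=W[sel(W,.4,.53,.32,.39,.02,.036)];print('arm',len(P),rect(P),np.median(P,0))
E
```

```text
t 7.8 pos [0.4322 0.3904 0.2753] rot [-90.0807  -0.1044 -27.7471] F [ 1.2566 -0.0602 -0.0934] w 0.0701 q [  5.1  18.  -61.1  87.9  15.9  83.5   5.6]
hub 1236 ((431.9651184082031, 390.8356628417969), (35.994693756103516, 35.5859375), 62.11528396606445) [0.4314 0.3911 0.0592]
knob 446 ((497.981689453125, 355.9619445800781), (22.66266632080078, 22.64495849609375), 20.068439483642578) [0.4968 0.3566 0.0879]
arm 721 ((454.390869140625, 377.02410888671875), (24.91948127746582, 90.17549133300781), 66.94001770019531) [0.472  0.3694 0.0292]
```

View pics/w3.png

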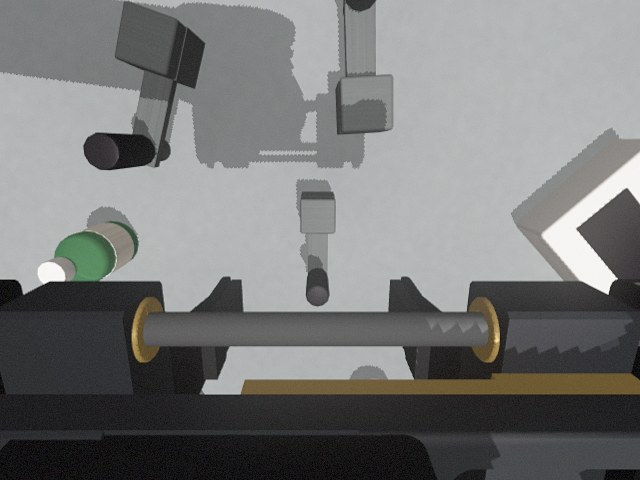

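move_arm:
  moves:
    - [0, 30, 0, 0, 0, 0]
    - [0, 70, 0, 0, 0, 0]
    - [0, 110, 0, 0, 0, 0]
    - [0, 150, 0, 0, 0, 0]
    - [0, 190, 0, 0, 0, 0]
    - [0, 215, 0, 0, 0, 0]
    - [0, 232, 0, 0, 0, 0]
    - [0, 238, 0, 0, 0, 0]
    - [0, 238, 0, 0, 0, 0]
    - [0, 238, 0, 0, 0, 0]
  claw: 70

```text
time_s: 8.68
tool_pos: [0.4323, 0.3917, 0.0383]
tool_rot: [-90.0, -0.0, -27.7]
force: [1.2, 0.1, 1.1]
grip_width: 0.0698
```

move_arm:
  moves:
    - [0, 0, 0, 0, 0, 0]
    - [0, 0, 0, 0, 0, 0]
    - [0, 0, 0, 0, 0, 0]
    - [0, 0, 0, 0, 0, 0]
    - [0, 0, 0, 0, 0, 0]
    - [0, 0, 0, 0, 0, 0]
    - [0, 0, 0, 0, 0, 0]
  claw: 20
  newtons: 45

```text
time_s: 9.27
tool_pos: [0.431, 0.3927, 0.0377]
tool_rot: [-90.0, -0.0, -27.5]
force: [-0.4, 0.8, 0.8]
grip_width: 0.0355
```

move_arm:
  moves:
    - [0, -5, 0, 0, 0, 0]
    - [0, -20, 0, 0, 0, 0]
    - [0, -50, 0, 0, 0, 0]
    - [0, -85, 0, 0, 0, 0]
    - [0, -120, 0, 0, 0, 0]
    - [0, -145, 0, 0, 0, 0]
    - [0, -155, 0, 0, 0, 0]
    - [0, -160, 0, 0, 0, 0]
    - [0, -160, 0, 0, 0, 0]

```text
time_s: 10.02
tool_pos: [0.4309, 0.3923, 0.1978]
tool_rot: [-90.0, -0.0, -27.5]
force: [-0.3, -0.8, -3.5]
grip_width: 0.0361
```

```bash
python3 - <<'E'
from h import *
st()
p,W,c=cloud("wrist","w4")
p2,W2,_=cloud("scene","s4")
goal([.588,.0932,.195],-76.8)
E
```

```text
t 10.02 pos [0.4309 0.3923 0.1978] rot [-89.9944  -0.0373 -27.5458] F [-0.2806 -0.8078 -3.4524] w 0.0361 q [  4.   21.  -59.9  94.3  18.7  75.6   3.5]
shift [ 277.7    1.  -191.5] rot [ 0.18 49.26  0.02] rows 8.089597777121527 6.879500324440512
```

View pics/w4.png

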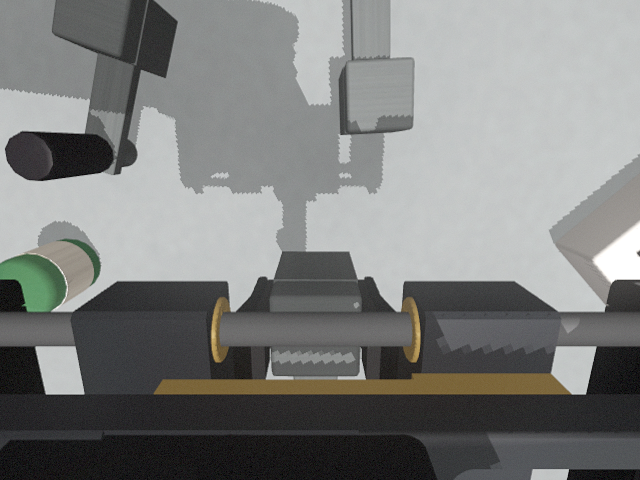

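View pics/s4.png

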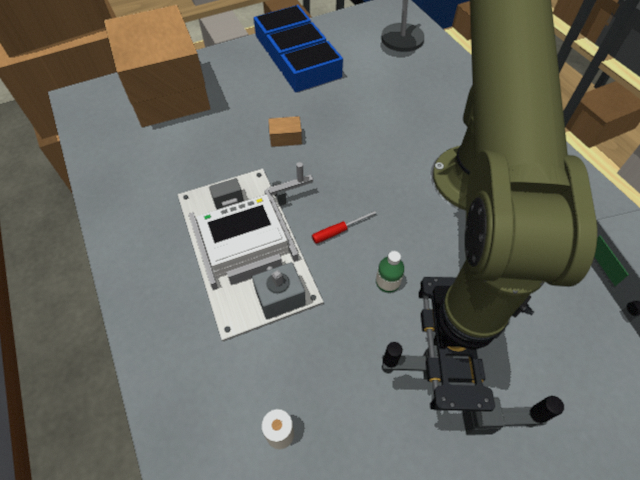

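move_arm:
  moves:
    - [12, 0, -8, 0, 2, 0]
    - [36, 0, -25, 0, 6, 0]
    - [68, 0, -47, 0, 12, 0]
    - [100, 0, -69, 0, 18, 0]
    - [132, 0, -91, 0, 24, 0]
    - [164, 0, -113, 0, 29, 0]
    - [196, 0, -135, 0, 35, 0]
    - [228, 0, -157, 0, 41, 0]
    - [255, 0, -176, 0, 45, 0]
    - [270, 0, -186, 0, 48, 0]
    - [277, 0, -191, 0, 49.3, 0]
    - [277, 0, -191, 0, 49.3, 0]
    - [277, 0, -191, 0, 49.3, 0]
    - [277, 0, -191, 0, 49.3, 0]

```text
time_s: 11.28
tool_pos: [0.5869, 0.0983, 0.1972]
tool_rot: [-90.0, 0.1, -76.5]
force: [0.9, 0.1, -2.7]
grip_width: 0.0358
```

```bash
python3 - <<'E'
from h import *
st()
p,W,c=cloud("wrist","w5")
o=env.get_obs();print(o['tool_pos'])
z0=o['tool_pos'][2]
for a,b in((.01,.03),(.015,.028)):
    P=W[sel(W,.55,.63,.05,.14,z0+a,z0+b)];print('hubtop',len(P),rect(P),np.median(P,0))
P=W[sel(W,.5,.7,.03,.2,.112,.13)];print('shaft',len(P), P.mean(0) if len(P) else '')
goal([.588,.0932,z0-.03],-76.8)
E
```

```text
t 11.28 pos [0.5869 0.0983 0.1972] rot [-90.0484   0.1008 -76.5429] F [ 0.9147  0.1172 -2.71  ] w 0.0358 q [ 25.3  18.1 -45.   92.8  13.1  74.6  -8.4]
[0.587  0.0982 0.1974]
hubtop 6026 ((586.9775390625, 95.2681884765625), (59.34724807739258, 36.45826721191406), 13.067631721496582) [0.5865 0.1019 0.2186]
hubtop 5348 ((586.983642578125, 95.24191284179688), (59.34724807739258, 36.40431213378906), 13.067631721496582) [0.5867 0.0953 0.2187]
shaft 39 [0.5864 0.1004 0.1138]
shift [ 5.1 30.  -0.2] rot [ 0.02  0.25 -0.07] rows 0.7295584260216585 0.03711565241993211
```

View pics/w5.png

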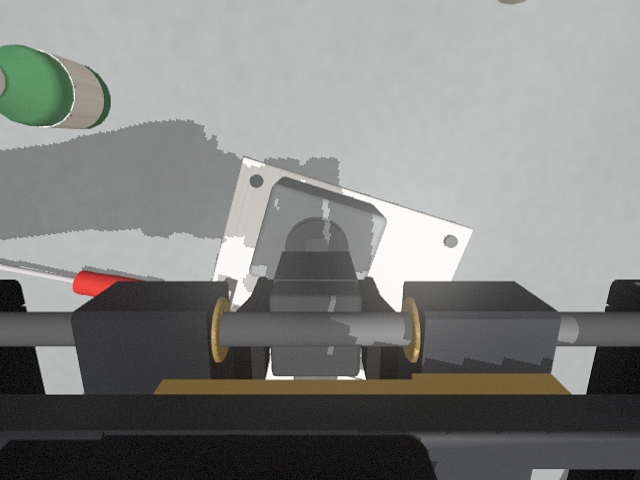

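move_arm:
  moves:
    - [2, 3, 0, 0, 0.1, 0]
    - [4, 10, 0, 0, 0.2, 0]
    - [5, 20, 0, 0, 0.3, 0]
    - [5, 25, 0, 0, 0.3, 0]
    - [5, 25, 0, 0, 0.3, 0]
    - [5, 25, 0, 0, 0.3, 0]

```text
time_s: 11.83
tool_pos: [0.5888, 0.09, 0.1717]
tool_rot: [-90.1, 0.0, -77.1]
force: [0.4, 0.2, -2.6]
grip_width: 0.0357
```

```bash
python3 - <<'E'
from h import *
st()
p,W,c=cloud("wrist","w6")
P=[];
for i in range(6):
    read_camera("wrist"); o=env.get_obs(); P.append(o['tool_pos']);
print(np.array(P)); 
o=env.get_obs();m=np.mean(P,0);R=Rt(o['tool_rot'])
L=(W.reshape(-1,3)-m)@R.as_matrix()*1000
ok=np.isfinite(L[:,0])&(abs(L[:,2])<13)&(L[:,1]<-5)&(L[:,1]>-40)&(abs(L[:,0])<40)
Q=L[ok];h=np.histogram(Q[:,1],bins=np.arange(-40,-4,2));print(h)
top=Q[abs(Q[:,1]-np.median(Q[:,1]))<3];print(np.percentile(top,[0,1,50,99,100],axis=0))
goal([.588,.0932,m[2]-.03],-76.8,m)
E
```

```text
t 11.83 pos [0.5888 0.09   0.1717] rot [-90.0852   0.0186 -77.1384] F [ 0.375   0.2307 -2.5759] w 0.0357 q [ 25.4  19.3 -44.3  94.5  14.   72.   -8.9]
[[0.5895 0.0903 0.1727]
 [0.5896 0.0903 0.1729]
 [0.5896 0.0903 0.1729]
 [0.5896 0.0903 0.1729]
 [0.5896 0.0902 0.1729]
 [0.5895 0.0902 0.1729]]
(array([   0,    0,    0,    0,    0,    0,    0,    0,   16, 2442,  741,
        135,  128,  130,  111,  117,  103]), array([-40, -38, -36, -34, -32, -30, -28, -26, -24, -22, -20, -18, -16,
       -14, -12, -10,  -8,  -6]))
[[-15.101  -22.4377 -12.992 ]
 [-14.5545 -21.8452 -12.7243]
 [  9.1173 -20.4612   0.0729]
 [ 20.626  -17.8514  12.7335]
 [ 21.9    -17.2951  12.996 ]]
shift [-3.2 30.  -0.9] rot [-0.03 -0.34  0.01] rows 0.7238373138301942 0.047038640043599624
```

```bash
python3 -c "
import cv2
a=cv2.imread('pics/w6.png')
cv2.imwrite('pics/w6z.png',cv2.resize(a[170:390,200:440],None,fx=2.7,fy=2.7,interpolation=2))"
```

```text
(no output)
```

View pics/w6z.png

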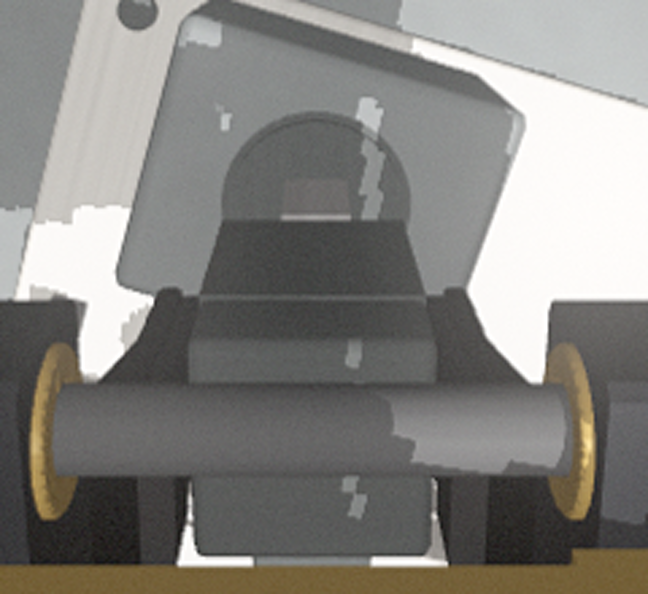

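move_arm:
  moves:
    - [-2, 0, 0, 0, 0, 0]
    - [-4, 0, 0, 0, 0, 0]
    - [-5.5, 0, 0, 0, 0, 0]
    - [-5.5, 2, 0, 0, 0, 0]
    - [-5.5, 6, 0, 0, 0, 0]
    - [-5.5, 10, 0, 0, 0, 0]
    - [-5.5, 13, 0, 0, 0, 0]
    - [-5.5, 13, 0, 0, 0, 0]
    - [-5.5, 13, 0, 0, 0, 0]
    - [-5.5, 13, 0, 0, 0, 0]

```text
time_s: 13.02
tool_pos: [0.5882, 0.0954, 0.1595]
tool_rot: [-90.0, 0.0, -77.1]
force: [0.3, 0.6, -3.0]
grip_width: 0.0353
```

```bash
python3 - <<'E'
from h import *
p,W,c=cloud("wrist","w7")
st()
p,W2,c=cloud("scene","s7")
cv2.imwrite('pics/s7z.png',cv2.resize(p[200:340,200:380,::-1],None,fx=4,fy=4,interpolation=2))
P=W[sel(W,.55,.63,.05,.14,.1,.13)];print(len(P),rect(P) if len(P) else'')
E
```

```text
t 13.07 pos [0.5882 0.0955 0.1596] rot [-89.9893  -0.0043 -77.1413] F [-0.2402 -1.3935 -2.7306] w 0.0359 q [ 24.8  19.9 -44.3  95.4  14.6  70.7  -9.8]
340 ((584.2744750976562, 109.48384094238281), (35.86818313598633, 0.966768741607666), 12.541099548339844)
```

View pics/s7z.png

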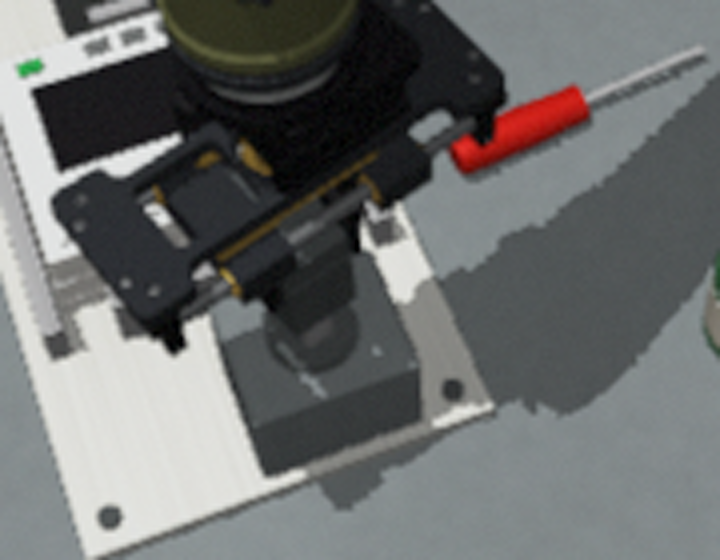

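move_arm:
  moves:
    - [-1, 1, 0, 0, 0, 0]
    - [-1, 3, 0, 0, 0, 0]
    - [-1, 6, 0, 0, 0, 0]
    - [-1, 9, 0, 0, 0, 0]
    - [-1, 12, 0, 0, 0, 0]
    - [-1, 12, 0, 0, 0, 0]
    - [-1, 12, 0, 0, 0, 0]

```text
time_s: 13.7
tool_pos: [0.5877, 0.0964, 0.1471]
tool_rot: [-90.0, 0.0, -77.1]
force: [-0.2, 0.2, -3.6]
grip_width: 0.0355
```

move_arm:
  moves:
    - [0, 3, 0, 0, 0, 0]
    - [0, 6, 0, 0, 0, 0]
    - [0, 9, 0, 0, 0, 0]
    - [0, 12, 0, 0, 0, 0]
    - [0, 15, 0, 0, 0, 0]
    - [0, 18, 0, 0, 0, 0]
    - [0, 20, 0, 0, 0, 0]
    - [0, 22, 0, 0, 0, 0]
    - [0, 22, 0, 0, 0, 0]
    - [0, 22, 0, 0, 0, 0]

```text
time_s: 14.53
tool_pos: [0.5878, 0.0965, 0.1254]
tool_rot: [-90.0, -0.0, -77.1]
force: [0.3, 0.4, -2.9]
grip_width: 0.0357
```

Fits freely so far; lower until contact with the collar.

move_arm:
  moves:
    - [0, 1, 0, 0, 0, 0]
    - [0, 2, 0, 0, 0, 0]
    - [0, 3, 0, 0, 0, 0]
    - [0, 3.5, 0, 0, 0, 0]
    - [0, 3.5, 0, 0, 0, 0]
    - [0, 3.5, 0, 0, 0, 0]

```text
time_s: 15.03
tool_pos: [0.588, 0.0965, 0.1227]
tool_rot: [-90.0, -0.0, -77.1]
force: [-2.0, 0.6, 3.6]
grip_width: 0.0358
```

move_arm:
  moves:
    - [0, 0, 0, 0, 0, 0]
    - [0, 0, 0, 0, 0, 0]
    - [0, 0, 0, 0, 0, 0]
    - [0, -10, 0, 0, 0, 0]
    - [0, -35, 0, 0, 0, 0]
    - [0, -70, 0, 0, 0, 0]
    - [0, -105, 0, 0, 0, 0]
    - [0, -140, 0, 0, 0, 0]
    - [0, -170, 0, 0, 0, 0]
    - [0, -180, 0, 0, 0, 0]
    - [0, -180, 0, 0, 0, 0]
  claw: 70

```text
time_s: 15.95
tool_pos: [0.5894, 0.0973, 0.306]
tool_rot: [-89.6, -0.1, -77.1]
force: [-0.3, 0.2, -0.0]
grip_width: 0.0698
```

```bash
python3 - <<'E'
from h import *
p,W,c=cloud("wrist","w8")
st()
P=W[sel(W,.55,.63,.05,.13,.14,.152)];print('hub',len(P),rect(P),np.median(P,0))
P=W[sel(W,.5,.7,-.03,.06,.165,.182)];print('knob',len(P),rect(P),np.median(P,0))
m=np.array(rect(P)[0])/1000
goal([m[0],m[1],.25],-76.8)
E
```

```text
t 16.0 pos [0.5884 0.0967 0.3033] rot [-89.8496  -0.0335 -77.1366] F [-0.3853  0.0397 -0.5516] w 0.07 q [ 25.7  15.  -45.7  83.7  10.8  85.6  -7. ]
hub 1620 ((588.3029174804688, 91.18061828613281), (35.93203353881836, 35.87016677856445), 12.277776718139648) [0.5881 0.0919 0.1449]
knob 3 ((602.6918334960938, 28.32395362854004), (2.597729206085205, 0.5038036704063416), 13.002118110656738) [0.6032 0.0283 0.1663]
shift [69.8 53.4 -1.4] rot [-0.15 -0.34  0.03] rows 2.107849201632516 0.051692439370067546
```

View pics/w8.png

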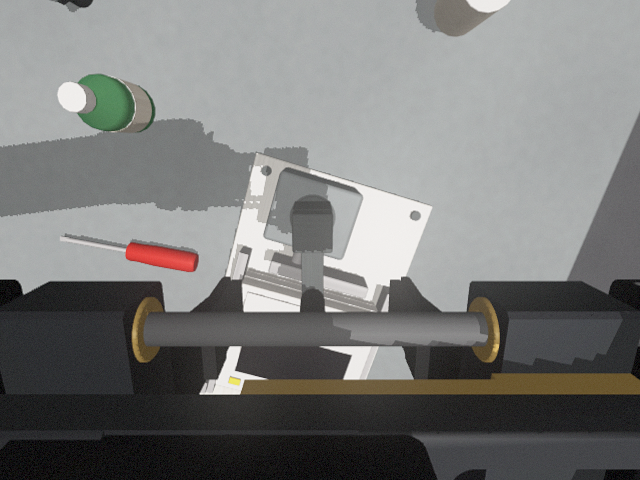

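```bash
python3 - <<'E'
from h import *
st();goal([.6043,.0190,.24],-77.7);goal([.6043,.0190,.136],-77.7)
import math
print([[round(75*(math.cos(math.radians(9*i))-1),1),0,round(-75*math.sin(math.radians(9*i)),1),0,0,0] for i in range(1,21)])
E
```

```text
t 16.0 pos [0.5884 0.0967 0.3033] rot [-89.8496  -0.0335 -77.1366] F [-0.3853  0.0397 -0.5516] w 0.07 q [ 25.7  15.  -45.7  83.7  10.8  85.6  -7. ]
shift [79.3 63.4 -2. ] rot [-0.15  0.56  0.03] rows 2.4341874157244123 0.08158447139064194
shift [ 79.2 167.4  -2.3] rot [-0.15  0.56  0.03] rows 4.4407132478053155 0.08158447139064194
[[-0.9, 0, -11.7, 0, 0, 0], [-3.7, 0, -23.2, 0, 0, 0], [-8.2, 0, -34.0, 0, 0, 0], [-14.3, 0, -44.1, 0, 0, 0], [-22.0, 0, -53.0, 0, 0, 0], [-30.9, 0, -60.7, 0, 0, 0], [-41.0, 0, -66.8, 0, 0, 0], [-51.8, 0, -71.3, 0, 0, 0], [-63.3, 0, -74.1, 0, 0, 0], [-75.0, 0, -75.0, 0, 0, 0], [-86.7, 0, -74.1, 0, 0, 0], [-98.2, 0, -71.3, 0, 0, 0], [-109.0, 0, -66.8, 0, 0, 0], [-119.1, 0, -60.7, 0, 0, 0], [-128.0, 0, -53.0, 0, 0, 0], [-135.7, 0, -44.1, 0, 0, 0], [-141.8, 0, -34.0, 0, 0, 0], [-146.3, 0, -23.2, 0, 0, 0], [-149.1, 0, -11.7, 0, 0, 0], [-150.0, 0, -0.0, 0, 0, 0]]
```

move_arm:
  moves:
    - [25, 5, -1, 0, 0.5, 0]
    - [55, 20, -2, 0, 0.5, 0]
    - [75, 45, -2, 0, 0.5, 0]
    - [79, 75, -2, 0, 0.5, 0]
    - [79, 110, -2, 0, 0.5, 0]
    - [79, 140, -2, 0, 0.5, 0]
    - [79, 158, -2, 0, 0.5, 0]
    - [79, 166, -2, 0, 0.5, 0]
    - [79, 167, -2, 0, 0.5, 0]
    - [79, 167, -2, 0, 0.5, 0]
    - [79, 167, -2, 0, 0.5, 0]

```text
time_s: 16.92
tool_pos: [0.6042, 0.0193, 0.1361]
tool_rot: [-89.9, -0.0, -77.6]
force: [0.3, 1.0, 0.6]
grip_width: 0.0698
```

```bash
python3 - <<'E'
from h import *
p,W,c=cloud("wrist","w9")
st()
P=W[sel(W,.55,.65,-.03,.06,.16,.18)];print('knob',len(P),rect(P) if len(P) else '')
E
```

```text
t 16.97 pos [0.6045 0.0192 0.1365] rot [-89.8641  -0.0361 -77.6309] F [-0.1108  0.3434  0.8166] w 0.07 q [ 29.7  21.6 -41.7  95.7  15.3  68.4  -3.3]
knob 3788 ((603.9065551757812, 17.651487350463867), (93.66698455810547, 24.163984298706055), 12.34265422821045)
```

View pics/w9.png

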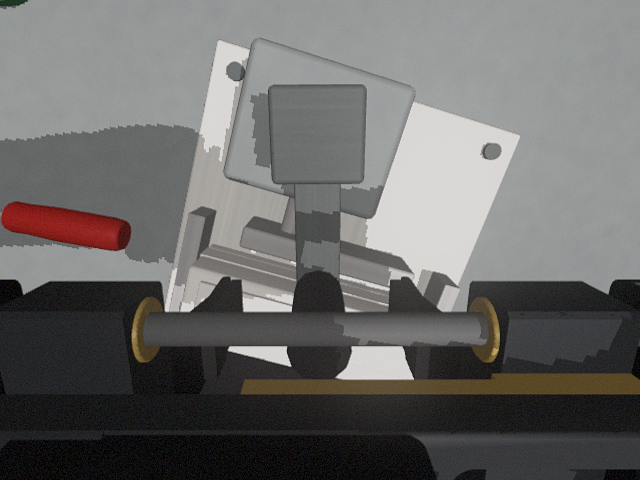

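move_arm:
  moves:
    - [1, 0, 0, 0, 0, 0]
    - [1, 0, 0, 0, 0, 0]
    - [1, 0, 0, 0, 0, 0]
    - [1, 0, 0, 0, 0, 0]
    - [1, 0, 0, 0, 0, 0]
    - [1, 0, 0, 0, 0, 0]
    - [1, 0, 0, 0, 0, 0]
    - [1, 0, 0, 0, 0, 0]
  claw: 10
  newtons: 22

```text
time_s: 17.63
tool_pos: [0.6038, 0.018, 0.135]
tool_rot: [-90.0, -0.0, -77.6]
force: [1.0, -0.2, 0.8]
grip_width: 0.0245
```

move_arm:
  moves:
    - [0, 0, -2, 0, 0, 0]
    - [-0.2, 0, -6, 0, 0, 0]
    - [-0.9, 0, -11.7, 0, 0, 0]
    - [-2.1, 0, -17.5, 0, 0, 0]
    - [-3.7, 0, -23.2, 0, 0, 0]
    - [-5.7, 0, -28.7, 0, 0, 0]
    - [-8.2, 0, -34.0, 0, 0, 0]

```text
time_s: 18.22
tool_pos: [0.5686, 0.0198, 0.1353]
tool_rot: [-89.9, 0.0, -77.6]
force: [3.5, 4.4, -2.2]
grip_width: 0.0235
```

move_arm:
  moves:
    - [-6.1, 0, -10.1, 0, 0, 0]
    - [-13.8, 0, -19, 0, 0, 0]
    - [-22.7, 0, -26.7, 0, 0, 0]
    - [-32.8, 0, -32.8, 0, 0, 0]
    - [-43.6, 0, -37.3, 0, 0, 0]
    - [-55.1, 0, -40.1, 0, 0, 0]
    - [-66.8, 0, -41, 0, 0, 0]
    - [-78.5, 0, -40.1, 0, 0, 0]
    - [-90, 0, -37.3, 0, 0, 0]
    - [-100.8, 0, -32.8, 0, 0, 0]
    - [-110.9, 0, -26.7, 0, 0, 0]
    - [-119.8, 0, -19, 0, 0, 0]
    - [-127.5, 0, -10.1, 0, 0, 0]
    - [-133.6, 0, 0, 0, 0, 0]
    - [-138.1, 0, 10.8, 0, 0, 0]
    - [-140.9, 0, 22.3, 0, 0, 0]
    - [-141.8, 0, 34, 0, 0, 0]

```text
time_s: 19.63
tool_pos: [0.5698, 0.1674, 0.136]
tool_rot: [-90.2, 0.1, -77.5]
force: [-3.8, 4.1, 10.1]
grip_width: 0.0236
```

```bash
python3 - <<'E'
from h import *
p,W,c=cloud("wrist","w10")
st()
p,W2,c=cloud("scene","s10")
cv2.imwrite('pics/s10z.png',cv2.resize(p[150:350,160:400,::-1],None,fx=3.3,fy=3,interpolation=2))
P=W[sel(W,.55,.63,.05,.13,.14,.152)];print('hub',len(P),rect(P) if len(P) else '')
E
```

```text
t 19.68 pos [0.5721 0.1679 0.1361] rot [-90.0104   0.1602 -77.5338] F [-0.8861  3.437   7.2477] w 0.0233 q [ 19.   21.8 -46.1  96.7  16.6  68.6 -18.7]
hub 0
```

View pics/s10z.png

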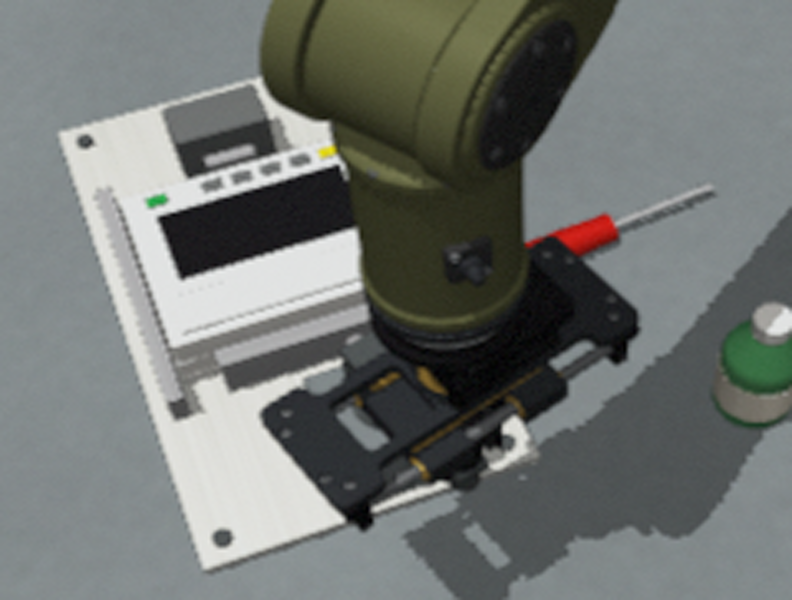

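move_arm:
  moves:
    - [0.9, 0, 11.7, 0, 0, 0]
    - [3.7, 0, 23.2, 0, 0, 0]
    - [8.2, 0, 34, 0, 0, 0]
    - [14.3, 0, 44.1, 0, 0, 0]
    - [22, 0, 53, 0, 0, 0]
    - [30.9, 0, 60.7, 0, 0, 0]
    - [41, 0, 66.8, 0, 0, 0]
    - [51.8, 0, 71.3, 0, 0, 0]
    - [63.3, 0, 74.1, 0, 0, 0]
    - [75, 0, 75, 0, 0, 0]
    - [86.7, 0, 74.1, 0, 0, 0]
    - [98.2, 0, 71.3, 0, 0, 0]
    - [109, 0, 66.8, 0, 0, 0]
    - [119.1, 0, 60.7, 0, 0, 0]
    - [128, 0, 53, 0, 0, 0]
    - [135.7, 0, 44.1, 0, 0, 0]
    - [141.8, 0, 34, 0, 0, 0]
    - [146.3, 0, 23.2, 0, 0, 0]
    - [149.1, 0, 11.7, 0, 0, 0]
    - [150, 0, 0, 0, 0, 0]

```text
time_s: 21.4
tool_pos: [0.6034, 0.0201, 0.1362]
tool_rot: [-90.0, 0.1, -77.6]
force: [1.4, 4.1, 5.8]
grip_width: 0.0236
```

```bash
python3 - <<'E'
from h import *
p,W,c=cloud("wrist","w11")
st()
P=W[sel(W,.55,.63,.06,.13,.14,.155)];print('hub',len(P),rect(P) if len(P) else '',np.median(P,0))
P=W[sel(W,.5,.72,-.22,.05,.062,.08)];print('rec',len(P),rect(P) if len(P) else '')
E
```

```text
t 21.45 pos [0.6012 0.0196 0.136 ] rot [-90.1111   0.1017 -77.6132] F [-1.5309  2.6533  7.555 ] w 0.0238 q [ 31.3  22.  -43.7  95.9  16.   68.7  -3.8]
hub 9412 ((588.2470703125, 92.301513671875), (36.19356155395508, 36.15312576293945), 11.395549774169922) [0.5881 0.0932 0.1445]
rec 400 ((582.3468627929688, -40.16737365722656), (38.55297088623047, 123.89948272705078), 65.37075805664062)
```

View pics/w11.png

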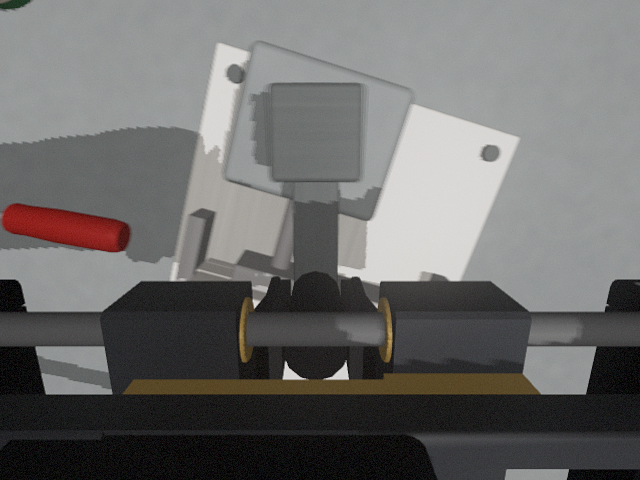

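move_arm:
  moves:
    - [-0.9, 0, -11.7, 0, 0, 0]
    - [-3.7, 0, -23.2, 0, 0, 0]
    - [-8.2, 0, -34, 0, 0, 0]
    - [-14.3, 0, -44.1, 0, 0, 0]
    - [-22, 0, -53, 0, 0, 0]
    - [-30.9, 0, -60.7, 0, 0, 0]
    - [-41, 0, -66.8, 0, 0, 0]
    - [-51.8, 0, -71.3, 0, 0, 0]
    - [-63.3, 0, -74.1, 0, 0, 0]
    - [-75, 0, -75, 0, 0, 0]
    - [-86.7, 0, -74.1, 0, 0, 0]
    - [-98.2, 0, -71.3, 0, 0, 0]
    - [-109, 0, -66.8, 0, 0, 0]
    - [-119.1, 0, -60.7, 0, 0, 0]
    - [-128, 0, -53, 0, 0, 0]
    - [-135.7, 0, -44.1, 0, 0, 0]
    - [-141.8, 0, -34, 0, 0, 0]
    - [-146.3, 0, -23.2, 0, 0, 0]
    - [-149.1, 0, -11.7, 0, 0, 0]
    - [-150, 0, 0, 0, 0, 0]

```text
time_s: 23.12
tool_pos: [0.5698, 0.1673, 0.1361]
tool_rot: [-90.2, 0.0, -77.5]
force: [-3.2, 3.6, 10.4]
grip_width: 0.0237
```

```bash
python3 - <<'E'
from h import *
p,W2,c=cloud("scene","s12")
st()
cv2.imwrite('pics/s12z.png',cv2.resize(p[150:350,160:400,::-1],None,fx=3.3,fy=3,interpolation=2))
E
```

```text
t 23.17 pos [0.5721 0.1678 0.1362] rot [-90.0291   0.1341 -77.5296] F [-0.7261  3.5017  8.9041] w 0.0233 q [ 20.3  22.4 -47.9  96.7  17.5  68.8 -19.4]
```

View pics/s12z.png

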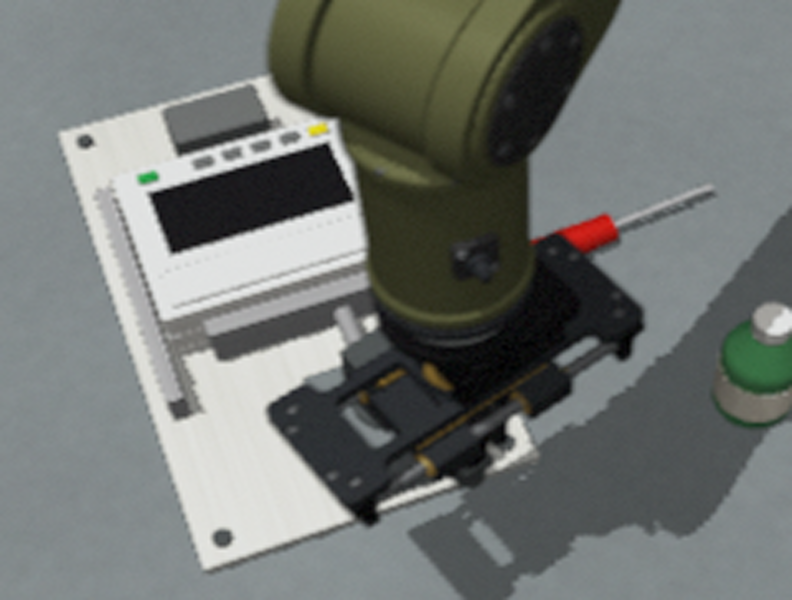

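move_arm:
  moves:
    - [0.9, 0, 11.7, 0, 0, 0]
    - [3.7, 0, 23.2, 0, 0, 0]
    - [8.2, 0, 34, 0, 0, 0]
    - [14.3, 0, 44.1, 0, 0, 0]
    - [22, 0, 53, 0, 0, 0]
    - [30.9, 0, 60.7, 0, 0, 0]
    - [41, 0, 66.8, 0, 0, 0]
    - [51.8, 0, 71.3, 0, 0, 0]
    - [51.8, 0, 71.3, 0, 0, 0]

```text
time_s: 23.92
tool_pos: [0.6546, 0.1298, 0.1367]
tool_rot: [-89.8, 0.1, -77.7]
force: [5.1, 3.9, 8.4]
grip_width: 0.0232
```

```bash
python3 - <<'E'
from h import *
st()
p,W,c=cloud("wrist","w13")
th=np.radians(-3.9);cu=np.array([np.cos(th),np.sin(th)]);cv=np.array([-np.sin(th),np.cos(th)])
# fixture origin from tower(-30,192) at (.588,.0931)
O=np.array([.588,.0931])-(-.030*cu+.192*cv);print('origin',O)
p2,W2,c2=cloud("scene","s13")
cv2.imwrite('pics/s13z.png',cv2.resize(p2[150:350,160:400,::-1],None,fx=3.3,fy=3,interpolation=2))
E
```

```text
t 23.92 pos [0.6546 0.1298 0.1367] rot [-89.7827   0.0792 -77.7212] F [5.1454 3.914  8.448 ] w 0.0232 q [ 19.1  30.3 -44.5  86.2  21.8  72.2 -15.8]
origin [ 0.6049 -0.1005]
```

View pics/s13z.png

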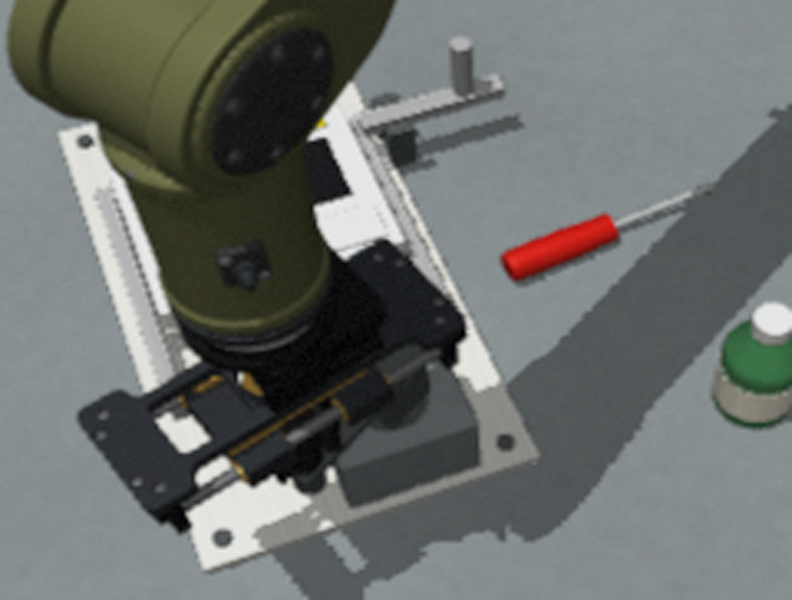

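move_arm:
  moves:
    - [7.6, 0, 2.1, 0, 0, 0]
    - [15.4, 0, 3.3, 0, 0, 0]
    - [23.2, 0, 3.7, 0, 0, 0]
    - [23.2, 0, 3.7, 0, 0, 0]

```text
time_s: 24.35
tool_pos: [0.6624, 0.1074, 0.1367]
tool_rot: [-89.8, 0.0, -77.7]
force: [4.1, 1.4, 8.9]
grip_width: 0.0236
```

move_arm:
  moves:
    - [7.8, 0, -0.4, 0, 0, 0]
    - [15.6, 0, -1.6, 0, 0, 0]
    - [23.2, 0, -3.7, 0, 0, 0]
    - [23.2, 0, -3.7, 0, 0, 0]

```text
time_s: 24.68
tool_pos: [0.6628, 0.0831, 0.1365]
tool_rot: [-90.0, -0.0, -77.7]
force: [2.3, 0.0, 11.3]
grip_width: 0.0231
```

move_arm:
  moves:
    - [7.3, 0, -2.8, 0, 0, 0]
    - [14.3, 0, -6.3, 0, 0, 0]
    - [20.9, 0, -10.6, 0, 0, 0]
    - [20.9, 0, -10.6, 0, 0, 0]

```text
time_s: 25.02
tool_pos: [0.6559, 0.0607, 0.1363]
tool_rot: [-90.1, -0.0, -77.7]
force: [1.3, -0.6, 9.9]
grip_width: 0.0238
```

move_arm:
  moves:
    - [6.1, 0, -5, 0, 0, 0]
    - [11.6, 0, -10.5, 0, 0, 0]
    - [16.6, 0, -16.6, 0, 0, 0]
    - [16.6, 0, -16.6, 0, 0, 0]

```text
time_s: 25.35
tool_pos: [0.6426, 0.0416, 0.1362]
tool_rot: [-90.1, 0.0, -77.7]
force: [-0.9, -0.1, 9.9]
grip_width: 0.0236
```

move_arm:
  moves:
    - [4.3, 0, -6.6, 0, 0, 0]
    - [7.8, 0, -13.6, 0, 0, 0]
    - [10.6, 0, -20.9, 0, 0, 0]
    - [10.6, 0, -20.9, 0, 0, 0]

```text
time_s: 25.68
tool_pos: [0.6241, 0.0277, 0.1362]
tool_rot: [-90.1, 0.1, -77.6]
force: [0.1, 0.8, 9.5]
grip_width: 0.0233
```

move_arm:
  moves:
    - [2.1, 0, -7.6, 0, 0, 0]
    - [3.3, 0, -15.4, 0, 0, 0]
    - [3.7, 0, -23.2, 0, 0, 0]
    - [3.7, 0, -23.2, 0, 0, 0]

```text
time_s: 26.02
tool_pos: [0.6023, 0.0199, 0.1361]
tool_rot: [-90.1, 0.1, -77.6]
force: [-0.8, 2.4, 8.0]
grip_width: 0.0236
```

```bash
python3 - <<'E'
from h import *
p,W,c=cloud("wrist","w14")
st()
P=W[sel(W,.55,.63,.06,.13,.14,.155)];print('hub',len(P),rect(P) if len(P) else '',np.median(P,0))
p2,W2,c2=cloud("top","t14")
O=np.array([.6049,-.1005]);th=np.radians(-3.9);A=np.array([[np.cos(th),np.sin(th)],[-np.sin(th),np.cos(th)]])
L=((W2[...,:2]-O)@A.T)*1000
ok=(abs(L[...,0])<85)&(L[...,1]<110)&(L[...,1]>-84)&(W2[...,2]>.062)&(W2[...,2]<.076)
print('rec fixture y range',np.percentile(L[ok][:,1],[0.2,1,99]),ok.sum())
E
```

```text
t 26.07 pos [0.6023 0.0199 0.136 ] rot [-90.1136   0.0809 -77.6041] F [-1.092   1.2936  8.5041] w 0.0237 q [ 32.6  22.6 -45.6  95.7  17.   69.   -4.6]
hub 9394 ((588.4403686523438, 92.41712951660156), (35.9331169128418, 36.14314270019531), 10.622984886169434) [0.5882 0.0932 0.1445]
rec fixture y range [-83.8798 -83.084    1.9388] 2248
```

View pics/t14.png

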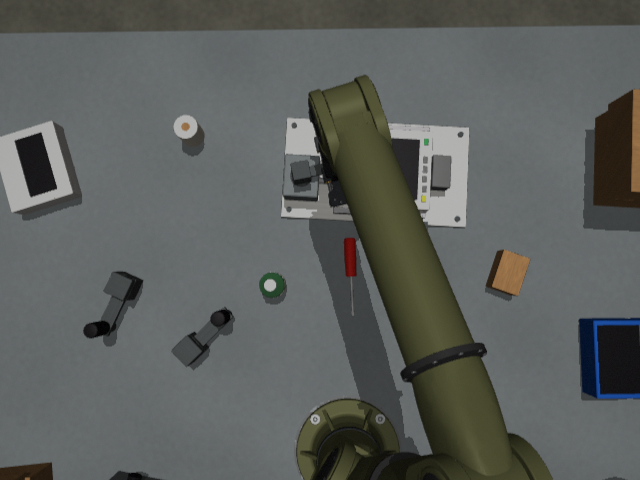

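move_arm:
  moves:
    - [-0.4, 0, -7.8, 0, 0, 0]
    - [-1.6, 0, -15.6, 0, 0, 0]
    - [-3.7, 0, -23.2, 0, 0, 0]
    - [-3.7, 0, -23.2, 0, 0, 0]

```text
time_s: 26.45
tool_pos: [0.5791, 0.0191, 0.1361]
tool_rot: [-90.0, 0.1, -77.6]
force: [0.1, 2.0, 7.5]
grip_width: 0.0234
```

move_arm:
  moves:
    - [-1.4, 0, -3.7, 0, 0, 0]
    - [-2.8, 0, -7.3, 0, 0, 0]
    - [-4.5, 0, -10.9, 0, 0, 0]
    - [-4.5, 0, -10.9, 0, 0, 0]

```text
time_s: 26.78
tool_pos: [0.5719, 0.0206, 0.1366]
tool_rot: [-89.5, -0.0, -77.6]
force: [11.6, 3.4, -0.2]
grip_width: 0.0235
```

move_arm:
  moves:
    - [-1, 0, -2, 0, 0, 0]
    - [-2, 0, -4, 0, 0, 0]
    - [-3, 0, -6, 0, 0, 0]
    - [-3, 0, -6, 0, 0, 0]
    - [-3, 0, -6, 0, 0, 0]

```text
time_s: 27.2
tool_pos: [0.5686, 0.0216, 0.137]
tool_rot: [-89.1, -0.1, -77.6]
force: [18.2, 2.7, -4.0]
grip_width: 0.0236
```

```bash
python3 - <<'E'
from h import *
p,W,c=cloud("wrist","w15")
st()
P=W[sel(W,.55,.63,.06,.13,.14,.155)];print('hub',len(P),rect(P) if len(P) else '',np.median(P,0))
E
```

```text
t 27.25 pos [0.5686 0.0216 0.137 ] rot [-89.1424  -0.0533 -77.6209] F [18.6428  2.4513 -4.0087] w 0.0236 q [ 35.7  17.5 -47.1 101.2  13.9  66.4  -3.1]
hub 8901 ((587.4249267578125, 93.00628662109375), (36.18327331542969, 36.58005142211914), 75.08299255371094) [0.5864 0.0938 0.1445]
```

move_arm:
  moves:
    - [-1, 0, -2, 0, 0, 0]
    - [-2, 0, -4, 0, 0, 0]
    - [-2.5, 0, -5, 0, 0, 0]
    - [-2.5, 0, -5, 0, 0, 0]
    - [-2.5, 0, -5, 0, 0, 0]

```text
time_s: 27.67
tool_pos: [0.5658, 0.0227, 0.1375]
tool_rot: [-88.8, -0.1, -77.6]
force: [25.8, 2.6, -8.3]
grip_width: 0.0232
```

```bash
python3 - <<'E'
from h import *
p,W,c=cloud("wrist","w16")
st()
P=W[sel(W,.55,.63,.06,.13,.14,.155)];print('hub',len(P),rect(P) if len(P) else '',np.median(P,0))
E
```

```text
t 27.72 pos [0.5659 0.0227 0.1375] rot [-88.7912  -0.0983 -77.6471] F [25.3762  1.8579 -7.7803] w 0.0233 q [ 36.   16.9 -47.2 101.9  13.5  65.9  -3. ]
hub 8774 ((587.1575317382812, 93.30558776855469), (36.10133743286133, 36.69654846191406), 73.48246002197266) [0.5861 0.0941 0.1445]
```

move_arm:
  moves:
    - [1, 0, 3, 0, 0, 0]
    - [2, 0, 5, 0, 0, 0]
    - [2, 0, 6, 0, 0, 0]
    - [2, 0, 6, 0, 0, 0]

```text
time_s: 28.05
tool_pos: [0.5681, 0.022, 0.1369]
tool_rot: [-89.4, -0.0, -77.6]
force: [12.9, 1.3, 1.1]
grip_width: 0.0237
```

move_arm:
  moves:
    - [0, 0, 0, 0, 0, 0]
    - [0, 0, 0, 0, 0, 0]
    - [0, 0, 0, 0, 0, 0]
    - [0, 0, 0, 0, 0, 0]
  claw: 60

```text
time_s: 28.38
tool_pos: [0.5618, 0.0214, 0.1346]
tool_rot: [-90.2, 0.0, -77.6]
force: [-0.3, -0.4, -0.7]
grip_width: 0.0427
```

move_arm:
  moves:
    - [0, -10, 0, 0, 0, 0]
    - [0, -35, 0, 0, 0, 0]
    - [0, -70, 0, 0, 0, 0]
    - [0, -105, 0, 0, 0, 0]
    - [0, -140, 0, 0, 0, 0]
    - [0, -170, 0, 0, 0, 0]
    - [-30, -185, 0, 0, 0, 0]
    - [-60, -190, 0, 0, 0, 0]
    - [-80, -190, 0, 0, 0, 0]
    - [-80, -190, 0, 0, 0, 0]
    - [-80, -190, 0, 0, 0, 0]

```text
time_s: 29.3
tool_pos: [0.5442, 0.1005, 0.3249]
tool_rot: [-90.2, -0.0, -77.5]
force: [0.9, -0.2, 0.4]
grip_width: 0.06
```

```bash
python3 - <<'E'
from h import *
p,W,c=cloud("wrist","w17")
st()
P=W[sel(W,.55,.63,.06,.13,.14,.155)];print('hub',len(P),rect(P) if len(P) else '',np.median(P,0))
p2,W2,c2=cloud("top","t17")
p3,W3,c3=cloud("scene","s17")
cv2.imwrite('pics/s17z.png',cv2.resize(p3[150:350,160:400,::-1],None,fx=3.3,fy=3,interpolation=2))
O=np.array([.6049,-.1005]);th=np.radians(-3.9);A=np.array([[np.cos(th),np.sin(th)],[-np.sin(th),np.cos(th)]])
for n,w in(('wrist',W),('top',W2)):
    L=((w[...,:2]-O)@A.T)*1000
    ok=(abs(L[...,0])<85)&(L[...,1]<150)&(L[...,1]>-84.5)&(w[...,2]>.062)&(w[...,2]<.076)
    print(n,'rec y',np.percentile(L[ok][:,1],[0.2,50,99.5]),ok.sum())
    ok=(abs(L[...,0])<80)&(L[...,1]<150)&(L[...,1]>40)&(w[...,2]>.025)&(w[...,2]<.08)
    if ok.sum(): print('pusher?',np.percentile(L[ok][:,1],[1,50,99]))
E
```

```text
t 29.35 pos [0.5449 0.0987 0.3245] rot [-90.1582  -0.062  -77.6148] F [ 1.0125 -1.0617 -0.625 ] w 0.0603 q [ 32.8   9.6 -51.6  87.    7.6  87.1  -6.4]
hub 1433 ((587.5530395507812, 93.09548950195312), (35.87138366699219, 36.19584655761719), 76.9846420288086) [0.587  0.0939 0.1444]
wrist rec y [-34.6484  11.1844  51.305 ] 4329
pusher? [40.2064 53.5416 69.9293]
top rec y [-84.0259 -15.5312  53.7639] 4959
pusher? [40.3045 54.1546 93.3588]
```

View pics/w17.png

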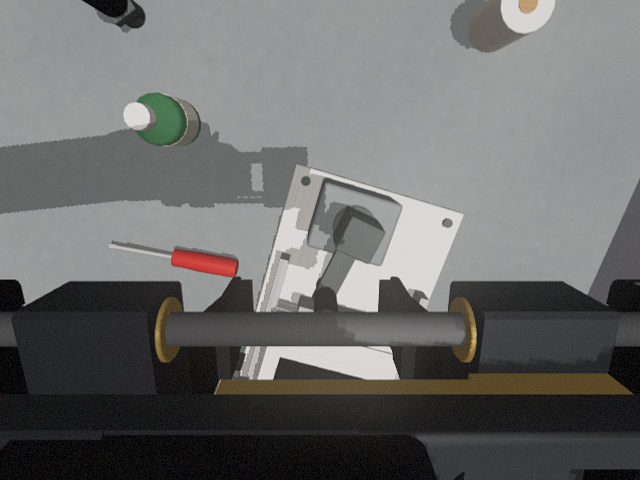

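View pics/s17z.png

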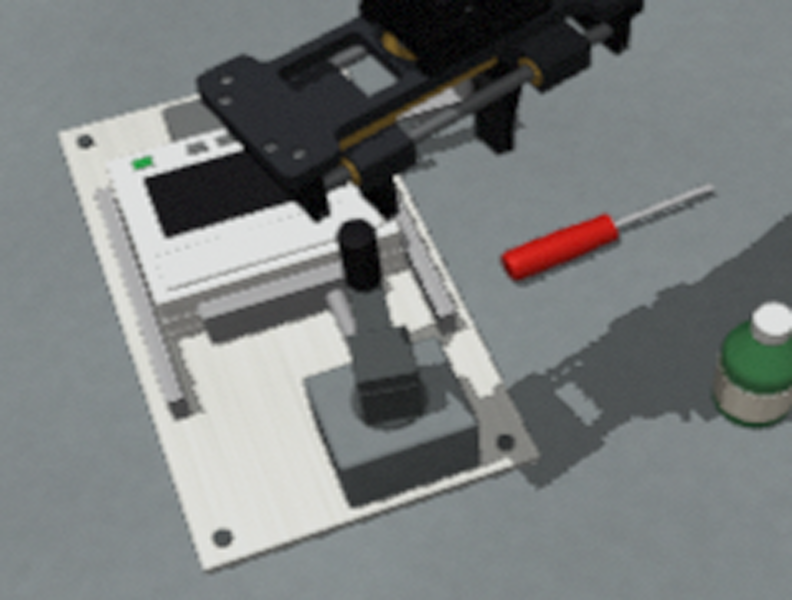

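move_arm:
  moves:
    - [-30, -10, -10, 0, 0, 0]
    - [-65, -10, -20, 0, 0, 0]
    - [-100, -10, -30, 0, 0, 0]
    - [-135, -10, -40, 0, 0, 0]
    - [-170, -10, -50, 0, 0, 0]
    - [-205, -10, -60, 0, 0, 0]
    - [-230, -10, -70, 0, 0, 0]
    - [-240, -10, -70, 0, 0, 0]
    - [-240, -10, -70, 0, 0, 0]

```text
time_s: 30.2
tool_pos: [0.4245, 0.3206, 0.3349]
tool_rot: [-90.1, 0.0, -77.4]
force: [0.8, 0.7, -0.5]
grip_width: 0.06
```

```bash
python3 - <<'E'
from h import *
p2,W2,c2=cloud("top","t18")
st()
cv2.imwrite('pics/t18z.png',cv2.resize(p2[100:250,270:480,::-1],None,fx=3.8,fy=3.8,interpolation=2))
O=np.array([.6049,-.1005])+[-.0013,-.0003];th=np.radians(-3.9);A=np.array([[np.cos(th),np.sin(th)],[-np.sin(th),np.cos(th)]])
L=((W2[...,:2]-O)@A.T)*1000;z=W2[...,2]
for lo,hi in((-70,-50),(-20,20),(30,50)):
    ok=(L[...,0]>lo)&(L[...,0]<hi)&(L[...,1]<90)&(L[...,1]>-150)&(z>.064)&(z<.076)
    print('rec y',L[ok][:,1].min(),L[ok][:,1].max(),ok.sum())
ok=(abs(L[...,0])<30)&(L[...,1]<-84)&(L[...,1]>-150)&(z>.057)&(z<.065);print('plug y',np.percentile(L[ok][:,1],[0,1,99,100]))
P=W2[sel(W2,.36,.5,-.25,-.1,.105,.12)];print('peg',rect(P))
E
```

```text
t 30.25 pos [0.4259 0.3185 0.3347] rot [-90.0592  -0.0293 -77.5739] F [ 0.9123 -0.4696 -0.3831] w 0.0598 q [ 17.2   7.4 -61.7  88.7   6.5  87.9 -32.1]
rec y -85.46156857834715 54.19378355305576 586
rec y -125.00383303796067 54.70786627892576 1240
rec y -119.4414345808535 54.875725141406214 573
plug y [-126.6143 -125.9895  -86.5584  -84.3386]
peg ((424.9781494140625, -150.55343627929688), (13.69374942779541, 14.377389907836914), 89.01300048828125)
```

View pics/t18z.png

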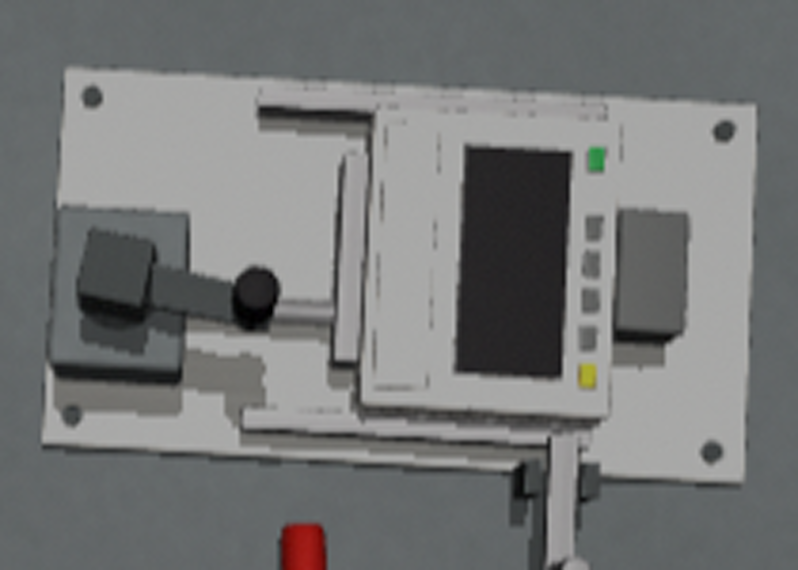

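View pics/t18.png

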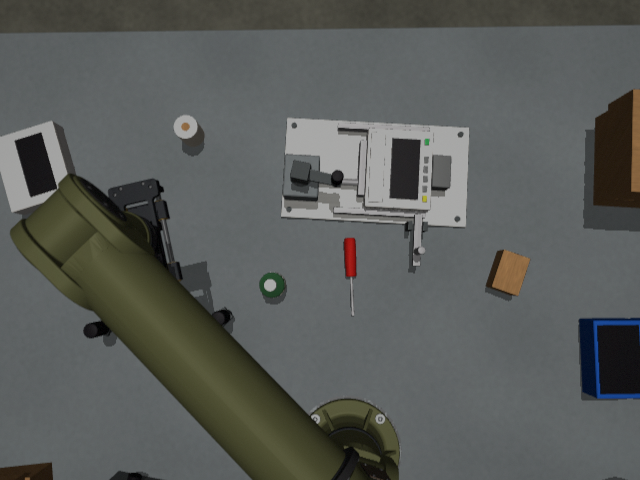

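```bash
python3 -c "
from cell import job
print(job.sign_off())"
```

```text
the job is handed in; nothing more can be done
None
```

The recorder is docked on the test plug and the job is handed in, at about 30 s on the robot's clock. I slid the bolt back, fitted the smallest of the three cranks on the shaft and wound it clockwise about 2 turns until it met the end stop.

- **Bolt:** it moved about 45 mm, and the pull met the stop at about 10 N. It was still fully back in the last picture.
- **Crank:** the top of the hub reads 144.4 mm over the bench against the expected 145, so it is fully down. I left it on the shaft.
- **Winding:** about 2.05 turns. At the end the force at the grip rose to about 25 N, where winding normally takes 2 to 3 N. While I pressed against the stop the hub still turned 1.6°, which I took as play in the socket.
- **Recorder:** its edges lie at fixture y −85.5 and +54.7 mm, so its middle is at about −15.4 mm; docked is −15. It lies against the plug housing.
- **Bench:** in the last top picture the paper roll, cleaner, screwdriver and carton stand where they began. The arm hid part of the two larger cranks, but it never went near them.

One disagreement: the scene camera gave positions about 6 mm off the top and wrist cameras, which agreed with each other. I used the latter two.

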